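Spring the narrow parts case open at its push catch and swing the lid back

ROBOT

A 6-joint arm with a two-finger parallel gripper is mounted at the origin on a cart in front of the work surface, level with it; the furniture and walls round the work are solid. World frame = base frame: x ahead of the robot, y to its left, z up, the work surface at z = 0. Lengths are in m, angles in degrees, forces in N, time in s.
With the tool pointing down it reaches from about 0.275 to 0.725 m from the base axis. Payload 5.6 kg.
Tool frame: the origin (TCP) lies midway between the tips of the shut fingers; the grasp point (between the pads) lies 19 mm behind it; z points along the fingers, y is the line along which they close (so a half turn about z gives the same grasp; the last joint's range is limited). The gripper opens to 85 mm and grips with 20 to 120 N. Pads are 22 mm wide; open, the fingers measure 114 mm over their backs; the gripper's body (76 mm by 85 mm) begins 54 mm behind the grasp point. The pads swing forward as they close: fully open they stand 13 mm farther back than shut.
Start: joints at [86.952, 14.616, 6.199, 0, -81.583, -16.306], TCP at [0.182, 0.519, 0.231] pointing down, gripper open.
Joint ranges: [-168.99, 168.99], [-69.2, 112.95], [-62.41, 85.93], [-164.36, 98.24], [-168.68, -3.75], [-174.98, 174.98]. Speed limits (degrees/s): [147.25, 147.25, 180, 180, 180, 180].

INTERFACE

Orientations are given as [roll, pitch, yaw] about the fixed x, y, z axes, in that order (R = Rz(yaw) Ry(pitch) Rx(roll)).
In Python, from cell import env, viewer, workorder gives the robot as it stands. The module is installed in compiled form; this text tells all that it offers.
- The arm moves only by the tool carry_out, never from a script. Its arguments are lists of equal length, an entry for each row: "xyz": the shift along the tool's x, y, z in cm, a list of three; "turn": the turn, a rotation vector about the tool's x, y, z in rad, a list of three; "jaw": the closure, from 0 (fully open) to 1 (shut). In form: {"xyz": [[dx, dy, dz], ...], "turn": [[wx, wy, wz], ...], "jaw": [jaw, ...]}. A call has 1 to 8 rows; each row is the pose to reach, as a shift and turn from the pose commanded when the call began, along the tool's axes at that moment; what a row does not reach only later rows make up. A row lasts 1/8 s, in which the tool goes at most 62.5 mm and 10.7 degrees, less where a joint would pass 70% of its speed; a pose out of reach is approached as far as the arm can. A call with a gripper value outside its range is refused whole. The fingers move at their own pace and stop on an object; the grip force is fixed at half the most. Time passes only in rows, so rows that repeat a pose let the fingers close. It gives the time, the measured TCP pose, the force, the opening and the grip force at its end, in the units of the state.
- env.observe(): the state, without advancing time (a new reading comes with each control period).
- viewer.read_camera(name): name is "side" or "top"; returns a dict with "pixels" (480x640x3 uint8, red, green, blue), "mtx" (3x3 intrinsics, pixels), "dist_coeffs" ([k1, k2, p1, p2, k3] as OpenCV has them; the pictures are not rectified), "world_from_camera" (4x4, takes a point from camera to world coordinates). Camera axes: x right, y down, z forward; pixel columns grow to the right and rows downward; lengths in m; the calibration is good to about 2 mm. A picture is of the moment at which its call begins. There is no depth.
- workorder.sign_off(): hands the job in; it is judged then, once.
The state is a dict: "time_s": time; "q": joint angles; "dq": joint speeds; "tau": joint torques, N m; "eef_pos": TCP position; "ee_rot": TCP orientation; "wrist_force": force on the tool from outside, world axes, zero at the start; "ft_torque": the same for the moment, N m; "gripper_width": finger opening in m; "grasp_force": force on a finger pad.
Only numpy, scipy, OpenCV 4.12 (cv2) and the standard library are available. Lean on these libraries where they do the work, as an engineer would, in place of code of your own. Each camera call takes 0.05 s, during which the arm holds its last target. There are 200 camera calls.

TASK

Two grey small-parts cases with push-to-open lids stand on the board on the tool cart, a narrow one and a wide one. With a fingertip, press the lid of the narrow case down at its front edge, over the catch, and let go so that it springs ajar; then push the lid up and back with the outside of the fingers until it stands open by itself, upright or beyond. Do not grip the lid or anything else, leave the wide case shut, and leave the other things where they are.

Things in the scene. Friction and masses are not known exactly. Their poses are not given: they have to be found in the camera images.
- narrow: Narrow parts case, fixed on the board (top 35 mm above the cart), grey, 104 mm deep (local x), 100 wide (y), 48 high, walls 4 mm, front wall only 42 high. Origin: centre of the underside, z up; the catch side with a label holder faces local -x, roughly to the robot; hinge along y at the far side. Inside: bolts, a spring pin at local (20, 36) mm that rises to 52 mm when ajar.
- narrow_lid (a joint): Lid angle in rad: 0 latched shut, flush; to -0.09 pressed in (stop); 1.57 upright; 1.9 stop. Pressing the front edge 6 mm down (-0.075 rad or lower; takes 5 to 8 N at the thumb spot, steeply more at the stop, 6 mm down there) trips the touch latch; when the finger withdraws, a spring kicks the lid to 0.55 rad. It then turns with slight friction (0.045 N m) and stays where left.
- narrow_press (a point): Thumb spot on the upper face of the narrow lid, a thin dark disc 22 mm across, over the catch: 18 mm behind the lid's front edge and 20 mm from the middle toward the left side wall (local y = 20 mm). Moves with the lid; 48 mm above the board when shut. Press straight down here.
- narrow_edge (a point): Point on the lid's free front edge, 80 mm from the hinge line, at local y = -18 mm, clear of the striker that hangs 20 mm down under the lid at y = 15 to 25 mm. Lid 88 wide, 6 thick; edge 45 mm above the board shut, 85 ajar. Push it here, along its arc, upward as well as back: a level push on the ajar edge jams by friction.
- narrow_hinge (a point): Middle of the narrow lid's hinge line, fixed to the case at local (42, 0, 45) mm. The lid swings up and over this line, away from the robot.
- wide: The wide parts case, fixed, of the same make and height but 165 mm wide. Same frame. Not to be opened.
- wide_lid (a joint): Angle of the wide case's lid in rad: 0 shut, positive open. It has the same kind of touch latch; leave it shut.
- cream_cap: Bystander: dome-shaped cream filler cap, 56 mm across, 28 mm high, behind the cases; loose. Origin at the centre of its underside.
- cap_b: Bystander: black round cap, 54 mm across, 19 mm high, in front of the cases; loose. Origin at the centre of its underside.
- zinc_bracket: Bystander: yellowish bracket, 63x43x36 mm, in front of the cases; loose. Origin at the centre of its underside.
- driver_grey: Bystander: grey screwdriver, 148 mm long, 30 mm thick, lying crosswise in front of the cases; loose. Origin at the centre of its underside.
- heater_tap: Bystander: heater tap, 85x103x41 mm, in the tray right of the board; loose. Origin at the centre of its underside.

How it is judged:
By the outcome, as a careful person would: the job done as asked, in the order asked, and still so for the second after the job is handed in, with the robot touching nothing.
It also fails if it takes over 42 s, if anything falls off the work surface, if the arm or the gripper's body presses on something with over 40 N, if the wrist force passes 120 N, or if a joint passes its speed limit or range.

## Working session

There is one attempt and no reset: what is moved stays moved. The work goes in short steps, Python scripts to look and compute and a tool call to move; the robot and the scene stay as the last step left them, time stands still between calls to the robot, and variables do not carry over. Pictures are saved under pics/ and viewed, at most 10 in all, crops included, and the job is handed in when it is done.

Besides the shell and the picture viewer there is one more tool, called as name(argument=value, ...) on one line, values as JSON. carry_out: Moves the arm, as the interface text tells. Its arguments: {"type":"object","properties":{"xyz":{"type":"array","items":{"type":"array","items":{"type":"number"}}},"turn":{"type":"array","items":{"type":"array","items":{"type":"number"}}},"jaw":{"type":"array","items":{"type":"number"}}},"required":["xyz","turn","jaw"]}

```bash
mkdir -p pics
python3 - <<'E'
from cell import env, viewer
import cv2,numpy as np,pickle
s=env.observe();print(s)
for n in("side","top"):
    d=viewer.read_camera(n);pickle.dump(d,open(n+".pkl","wb"));cv2.imwrite(f"pics/{n}0.png",d["pixels"][...,::-1])
    print(n,d["mtx"],d["dist_coeffs"],d["world_from_camera"])
E
```

```text
{'time_s': 0.0, 'q': array([ 8.69504684e+01,  1.46521191e+01,  6.13064252e+00, -2.55250370e-02,
       -8.15832976e+01, -1.63044423e+01]), 'dq': array([-0.04714084, -0.08928129,  0.0172707 ,  0.08169695,  0.03330664,
       -0.01751758]), 'tau': array([-1.86834491e-04, -3.86640751e+01,  2.37944090e+01,  5.36528215e+00,
       -6.22560925e-03,  4.38415171e-06]), 'eef_pos': array([0.18208001, 0.51846147, 0.23040859]), 'ee_rot': array([ 1.79892352e+02, -5.18657711e-03, -1.93577283e+01]), 'wrist_force': array([ 0.57272194, -0.44427282, -0.22142112]), 'ft_torque': array([-0.01701686, -0.01970346, -0.02664378]), 'grasp_force': 0.0, 'gripper_width': 0.0854904660579326}
side [[571.88073859   0.         330.11384722]
 [  0.         571.88073859 231.88167239]
 [  0.           0.           1.        ]] [-0.15943468  0.          0.          0.          0.        ] [[-0.96205452 -0.14045925  0.23392797  0.17062126]
 [-0.27234422  0.54685776 -0.79169136  1.22319137]
 [-0.01672495 -0.82535919 -0.56436024  0.91890296]
 [ 0.          0.          0.          1.        ]]
top [[490.56523174   0.         320.62610627]
 [  0.         490.56523174 243.22848028]
 [  0.           0.           1.        ]] [0.00467164 0.         0.         0.         0.        ] [[ 3.46173207e-02 -9.75698398e-01  2.16366074e-01  2.76704447e-01]
 [-9.99400340e-01 -3.36283137e-02  8.25208085e-03  3.85350114e-02]
 [-7.75515854e-04 -2.16521993e-01 -9.76277432e-01  1.16549528e+00]
 [ 0.00000000e+00  0.00000000e+00  0.00000000e+00  1.00000000e+00]]
```

View pics/top0.png

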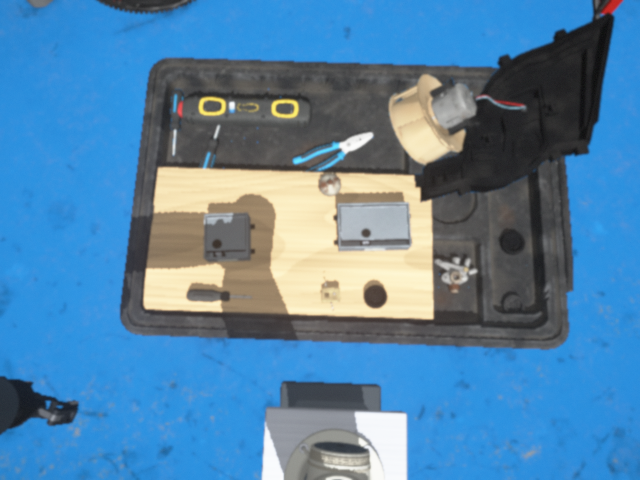

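View pics/side0.png

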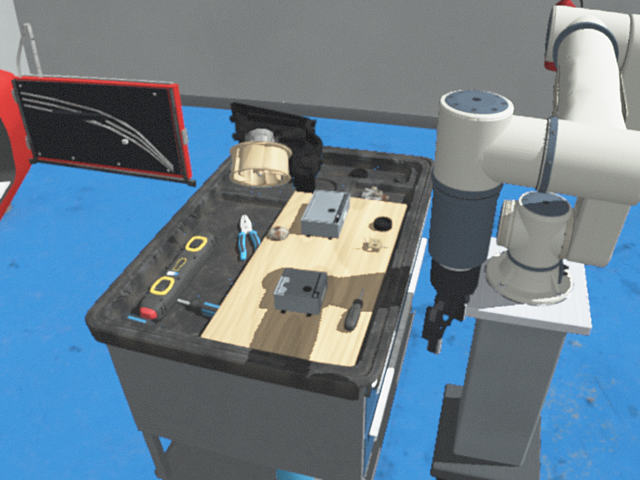

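The top view shows the narrow case around (227,236) with its thumb spot near (216,243), and the wide case around (373,226). In the side view the narrow case is around (302,290). I'll enlarge both views of the narrow case.

```bash
cat > h.py <<'E'
import cv2,numpy as np,pickle
def ray(d,uv,z):
    n=cv2.undistortPoints(np.array([[uv]],float),d["mtx"],np.array(d["dist_coeffs"]))[0,0]
    T=d["world_from_camera"];r=T[:3,:3]@[n[0],n[1],1];o=T[:3,3]
    return o+r*(z-o[2])/r[2]
def proj(d,P):
    W=np.linalg.inv(d["world_from_camera"])
    return cv2.projectPoints(np.array(P,float).reshape(-1,3),cv2.Rodrigues(W[:3,:3])[0],W[:3,3],d["mtx"],np.array(d["dist_coeffs"]))[0][:,0]
E
python3 - <<'E'
from h import *
t=pickle.load(open("top.pkl","rb"));s=pickle.load(open("side.pkl","rb"))
a=cv2.resize(t["pixels"][205:275,190:265],None,fx=5.3,fy=5.3,interpolation=cv2.INTER_CUBIC)
b=cv2.resize(s["pixels"][255:325,265:340],None,fx=5.3,fy=5.3,interpolation=cv2.INTER_CUBIC)
cv2.imwrite("pics/c.png",np.clip(np.hstack([a,b]).astype(float)*1.5,0,255).astype(np.uint8)[...,::-1])
print(ray(t,(216,243),.083),ray(t,(227,236),.083))
E
```

```text
[0.5089934  0.28405811 0.083     ] [0.52607749 0.26044805 0.083     ]
```

View pics/c.png

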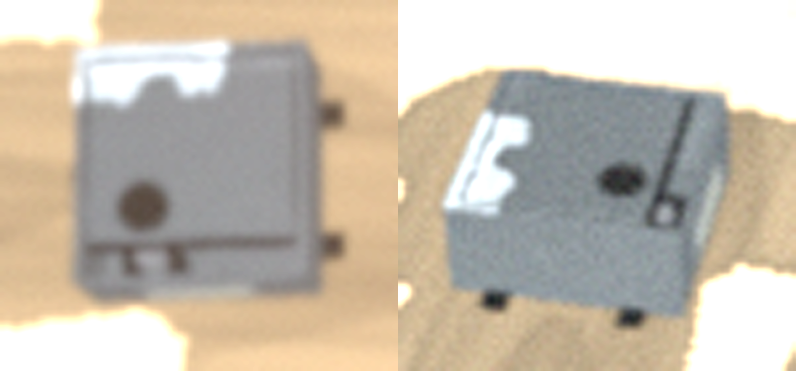

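The crops show the disc at (143,206) in the top crop and (622,180) in the side crop. The lid's front seam runs from (85,243) to (297,240) in the top crop. Next I fit the pose.

Run:
```python
from h import *
from scipy.optimize import least_squares
t=pickle.load(open("top.pkl","rb"));s=pickle.load(open("side.pkl","rb"))
T=[((143,206),(-20,20,48)),((85,243),(-38,44,48)),((297,240),(-38,-44,48)),((77,45),(52,50,48)),((307,43),(52,-50,48))]
S=[((622-397.5,180),(-20,20,48)),((445-397.5,210),(52,50,48)),((505-397.5,72),(52,-50,48)),((727-397.5,95),(-52,-50,48))]
f=lambda c,o:np.array([(c[0]+.5)/5.3-.5+o[0],(c[1]+.5)/5.3-.5+o[1]])
tp=np.array([f(c,(190,205)) for c,_ in T]);sp=np.array([f(c,(265,255)) for c,_ in S])
def w(p,L):
    c,sn=np.cos(p[2]),np.sin(p[2]);L=np.array(L,float).reshape(-1,3)/1000
    return np.c_[p[0]+c*L[:,0]-sn*L[:,1],p[1]+sn*L[:,0]+c*L[:,1],L[:,2]+.035]
def r(p):return np.r_[(proj(t,w(p,[l for _,l in T]))-tp).ravel(),(proj(s,w(p,[l for _,l in S]))-sp).ravel()]
o=least_squares(r,[.526,.26,0]);p=o.x
print(p,np.degrees(p[2]));print(o.fun.reshape(-1,2).round(1))
print("disc",w(p,(-20,20,48)),ray(t,tp[0],.083),ray(s,sp[0],.083))
print("edge",w(p,(-38,-18,45)),"hinge",w(p,(42,0,45)))
```

```text
[0.52836494 0.26444315 0.06697221] 3.837225216925133
[[-0.2  0.4]
 [-0.   1.5]
 [-0.9  0.9]
 [-0.4  0.5]
 [-0.1 -0.5]
 [-0.5 -0. ]
 [-1.3 -1.2]
 [-0.6 -1.9]
 [ 0.  -1.1]]
disc [[0.50707133 0.28305988 0.083     ]] [0.50797036 0.28267226 0.083     ] [0.50597438 0.28277998 0.083     ]
edge [[0.49165472 0.24394047 0.08      ]] hinge [[0.57027078 0.26725389 0.08      ]]
```

carry_out(xyz=[[5.5, 1.6, 1], [11, 3.2, 2], [16.5, 4.9, 3], [22, 6.5, 4], [27.5, 8.2, 5], [33, 9.8, 6], [38.5, 11.4, 7], [38.5, 11.4, 7]], turn=[[0, 0, -0.06], [0, 0, -0.12], [0, 0, -0.18], [0, 0, -0.24], [0, 0, -0.3], [0, 0, -0.36], [0, 0, -0.4], [0, 0, -0.4]], jaw=[1, 1, 1, 1, 1, 1, 1, 1])

```text
time_s: 1.1
eef_pos: [0.5094, 0.2806, 0.1592]
ee_rot: [179.9, 0.2, 3.3]
wrist_force: [0.8, 0.3, 0.1]
gripper_width: 0.0004
grasp_force: 0.0
```

carry_out(xyz=[[0, 0, 0], [0, 0, 0], [0, 0, 0], [0, 0, 0]], turn=[[0, 0, 0], [0, 0, 0], [0, 0, 0], [0, 0, 0]], jaw=[1, 1, 1, 1])

```text
time_s: 1.6
eef_pos: [0.5073, 0.2844, 0.1616]
ee_rot: [-180.0, -0.0, 3.6]
wrist_force: [0.5, -0.1, -0.1]
gripper_width: 0.0
grasp_force: 0.0
```

carry_out(xyz=[[0, 0.1, 2], [0, 0.1, 4], [0, 0.1, 6], [0, 0.1, 7], [0, 0.1, 7.4], [0, 0.1, 7.4], [0, 0.1, 7.4]], turn=[[0, 0, 0], [0, 0, 0], [0, 0, 0], [0, 0, 0], [0, 0, 0], [0, 0, 0], [0, 0, 0]], jaw=[1, 1, 1, 1, 1, 1, 1])

```text
time_s: 2.48
eef_pos: [0.5082, 0.2831, 0.0881]
ee_rot: [-180.0, -0.1, 3.6]
wrist_force: [-0.4, 0.8, 0.2]
gripper_width: -0.0002
grasp_force: 0.0
```

Run:
```python
from cell import env, viewer
from h import *
im=[]
for n,(r,c) in(("side",(240,250)),("top",(190,175))):
    d=viewer.read_camera(n);im.append(cv2.resize(d["pixels"][r:r+100,c:c+100],None,fx=4,fy=4,interpolation=cv2.INTER_CUBIC))
cv2.imwrite("pics/p1.png",np.clip(np.hstack(im)*1.4,0,255).astype(np.uint8)[...,::-1])
s=env.observe();print(s["eef_pos"],s["wrist_force"])
```

```text
[0.50806741 0.28299511 0.08792129] [-0.26085276  1.11178572 -0.7683037 ]
```

View pics/p1.png

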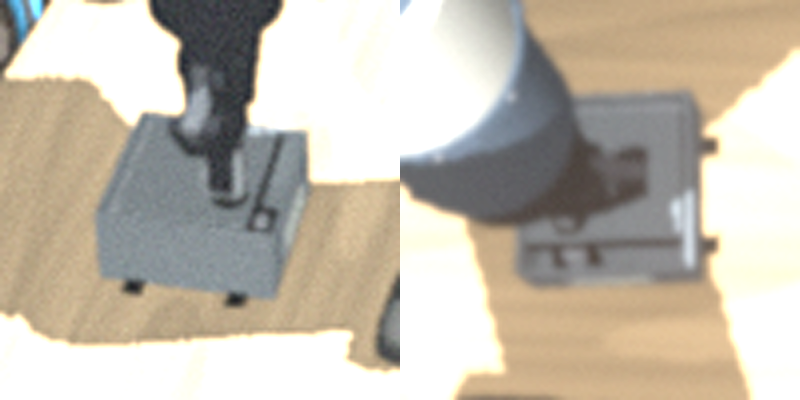

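The fingertip sits right over the disc (side crop about (230,195)). Now I press down in small steps.

carry_out(xyz=[[0, 0, 0.4], [0, 0, 0.6], [0, 0, 0.7], [0, 0, 0.7], [0, 0, 0.7]], turn=[[0, 0, 0], [0, 0, 0], [0, 0, 0], [0, 0, 0], [0, 0, 0]], jaw=[1, 1, 1, 1, 1])

```text
time_s: 3.2
eef_pos: [0.508, 0.283, 0.0811]
ee_rot: [-180.0, -0.1, 3.6]
wrist_force: [-1.8, -0.3, 4.8]
gripper_width: 0.0001
grasp_force: 2.7
```

carry_out(xyz=[[0, 0, 0.15], [0, 0, 0.25], [0, 0, 0.25], [0, 0, 0.25]], turn=[[0, 0, 0], [0, 0, 0], [0, 0, 0], [0, 0, 0]], jaw=[1, 1, 1, 1])

```text
time_s: 3.7
eef_pos: [0.508, 0.2829, 0.0789]
ee_rot: [-180.0, -0.1, 3.6]
wrist_force: [-2.9, -0.4, 7.1]
gripper_width: -0.0003
grasp_force: 3.5
```

carry_out(xyz=[[0, 0, 0.1], [0, 0, 0.15], [0, 0, 0.15], [0, 0, 0.15]], turn=[[0, 0, 0], [0, 0, 0], [0, 0, 0], [0, 0, 0]], jaw=[1, 1, 1, 1])

```text
time_s: 4.2
eef_pos: [0.508, 0.283, 0.078]
ee_rot: [-180.0, -0.1, 3.6]
wrist_force: [-4.0, -0.9, 9.9]
gripper_width: 0.0003
grasp_force: 5.3
```

The force is now rising steeply, so the lid is at its stop. I withdraw upward.

carry_out(xyz=[[0, 0, -1], [0, 0, -3], [0, 0, -6], [0, 0, -10], [-3, 0, -12], [-8, 0, -12], [-12, 0, -12], [-12, 0, -12]], turn=[[0, 0, 0], [0, 0, 0], [0, 0, 0], [0, 0, 0], [0, 0, 0], [0, 0, 0], [0, 0, 0], [0, 0, 0]], jaw=[1, 1, 1, 1, 1, 1, 1, 1])

```text
time_s: 5.2
eef_pos: [0.3861, 0.275, 0.197]
ee_rot: [-179.9, -0.0, 3.7]
wrist_force: [0.6, -0.3, 0.2]
gripper_width: 0.0002
grasp_force: 0.0
```

```bash
cat > look.py <<'E'
import sys
from cell import env, viewer
from h import *
im=[]
for n,(r,c) in(("side",(230,250)),("top",(190,175))):
    d=viewer.read_camera(n);im.append(cv2.resize(d["pixels"][r:r+100,c:c+100],None,fx=4,fy=4,interpolation=cv2.INTER_CUBIC))
    pickle.dump(d,open(n+"_"+sys.argv[1]+".pkl","wb"))
cv2.imwrite(f"pics/{sys.argv[1]}.png",np.clip(np.hstack(im)*1.4,0,255).astype(np.uint8)[...,::-1])
s=env.observe();print(s["eef_pos"],s["ee_rot"],s["wrist_force"],s["q"])
E
python3 look.py p2
```

```text
[0.38807329 0.27547446 0.1966936 ] [-1.79973848e+02 -3.57473653e-02  3.60618315e+00] [-0.01248403  0.05629173  0.02730833] [ 5.43092821e+01  6.99405310e+00 -8.38028222e+00  1.15149465e-02
 -7.45827860e+01  3.92938522e+01]
```

View pics/p2.png

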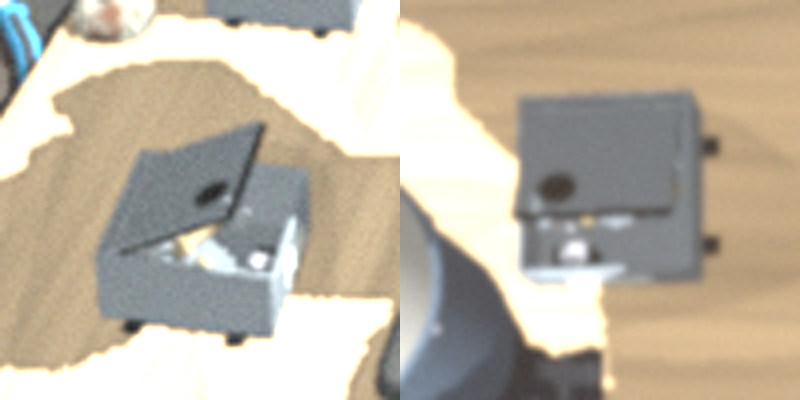

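The lid is ajar: its edge runs (120,252)–(262,125) in the side crop, and in the top crop it is at row ~213. Next I plan a path with the tool tilted forward, fingertip under the edge, following the arc.

```bash
cat > plan.py <<'E'
# args: rows as theta,tilt_deg,normal_offset_mm,axial_offset_mm ; prints tool-frame shift(cm)/turn(rad) from measured pose
import sys
from cell import env
from h import *
from scipy.spatial.transform import Rotation as R
s=env.observe();p0=s["eef_pos"];R0=R.from_euler("xyz",s["ee_rot"],degrees=True)
yaw=np.radians(3.6);u=np.array([np.cos(yaw),np.sin(yaw),0]);v=np.array([-u[1],u[0],0]);k=np.array([0,0,1.])
H=np.array([.5703,.2673,.08])-.018*v
print(p0,s["wrist_force"],s["q"].round(1))
for a in sys.argv[1:]:
    th,al,n,m=map(float,a.split(","));al=np.radians(al)
    e=np.array([-80*np.cos(th)-3*np.sin(th)*-1*-1,80*np.sin(th)-3*np.cos(th)])
    nn=np.array([np.cos(al),np.sin(al)]);ax=np.array([np.sin(al),-np.cos(al)])
    t=(e+ax*(12+m)+nn*(-11+n))/1000
    P=H+u*t[0]+k*t[1]
    z=u*ax[0]+k*ax[1];x=u*nn[0]+k*nn[1];M=R.from_matrix(np.c_[x,np.cross(z,x),z])
    print(a,P.round(4),(R0.inv().apply(P-p0)*100).round(2),(R0.inv()*M).as_rotvec().round(2))
E
python3 plan.py .55,45,-10,-40 .55,45,-10,0
```

```text
[0.38807329 0.27547446 0.1966936 ] [-0.01248403  0.05629173  0.02730833] [ 54.3   7.   -8.4   0.  -74.6  39.3]
.55,45,-10,-40 [0.4672 0.2428 0.1242] [7.69 3.76 7.25] [-0.    0.78 -0.  ]
.55,45,-10,0 [0.4954 0.2446 0.0959] [10.52  3.77 10.08] [-0.    0.78 -0.  ]
```

carry_out(xyz=[[1, 0.6, 1], [2, 1.2, 2], [3, 1.8, 3], [4, 2.4, 4], [5, 3, 5], [6.5, 3.6, 6.5], [7.7, 3.8, 7.2], [7.7, 3.8, 7.2]], turn=[[0, 0.13, 0], [0, 0.26, 0], [0, 0.39, 0], [0, 0.52, 0], [0, 0.65, 0], [0, 0.78, 0], [0, 0.78, 0], [0, 0.78, 0]], jaw=[1, 1, 1, 1, 1, 1, 1, 1])

```text
time_s: 6.3
eef_pos: [0.4529, 0.2425, 0.1377]
ee_rot: [179.1, -43.6, 3.2]
wrist_force: [-30.4, 33.4, 1.2]
gripper_width: -0.0005
grasp_force: 0.0
```

carry_out(xyz=[[0, 0, 0], [0, 0, 0], [0, 0, 0]], turn=[[0, 0, 0], [0, 0, 0], [0, 0, 0]], jaw=[1, 1, 1])

```text
time_s: 6.68
eef_pos: [0.4526, 0.2445, 0.1397]
ee_rot: [178.9, -43.8, 3.7]
wrist_force: [-1.2, 0.2, -0.3]
gripper_width: 0.0001
grasp_force: 0.0
```

```bash
python3 look.py p3; python3 plan.py .55,45,-10,0 .55,45,0,0 .7,40,1,0 .85,35,1,0 1.0,30,1,0 1.15,25,1,0
```

```text
[0.45243015 0.24442984 0.13960784] [178.97688889 -43.77310068   3.68784758] [-0.0616658   0.01935478 -0.10656438] [ 45.19568574  -2.92752211 -62.32597057  98.21742278 -28.4679235
 -42.19915183]
[0.45243015 0.24442984 0.13960784] [-0.0616658   0.01935478 -0.10656438] [ 45.2  -2.9 -62.3  98.2 -28.5 -42.2]
.55,45,-10,0 [0.4954 0.2446 0.0959] [0.08 0.15 6.13] [0.02 0.02 0.  ]
.55,45,0,0 [0.5025 0.245  0.103 ] [1.08 0.16 6.11] [0.02 0.02 0.  ]
.7,40,1,0 [0.5085 0.2454 0.1136] [2.25 0.16 5.75] [ 0.02 -0.07  0.  ]
.85,35,1,0 [0.5152 0.2458 0.1226] [3.35 0.17 5.57] [ 0.02 -0.15 -0.  ]
1.0,30,1,0 [0.5231 0.2463 0.1303] [4.46 0.17 5.56] [ 0.02 -0.24 -0.  ]
1.15,25,1,0 [0.5321 0.2469 0.1367] [5.55 0.17 5.73] [ 0.02 -0.33 -0.  ]
```

View pics/p3.png

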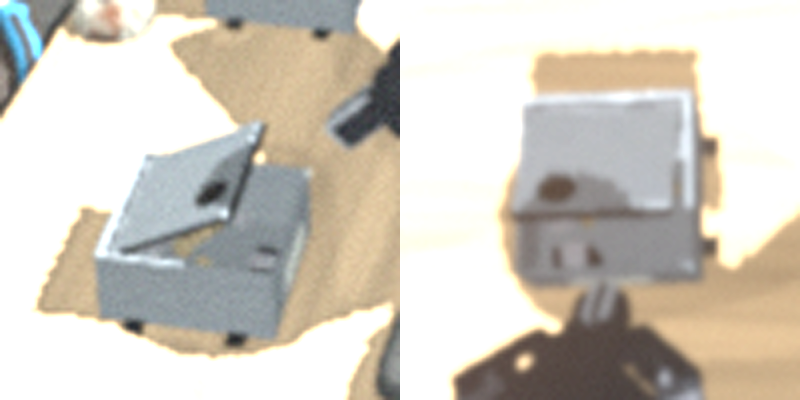

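The fingers are in front of the edge, but joints 3 and 4 sit at their limits at this tilt. I reduce the tilt to about 20° slowly.

```bash
python3 plan.py .55,20,-25,-12
```

```text
[0.45243015 0.24442984 0.13960784] [-0.0616658   0.01935478 -0.10656438] [ 45.2  -2.9 -62.3  98.2 -28.5 -42.2]
.55,20,-25,-12 [0.468  0.2428 0.1069] [-1.14  0.2   3.43] [ 0.02 -0.41 -0.  ]
```

carry_out(xyz=[[0, 0, -0.3], [0, 0, -0.5], [0, 0, -0.5], [0, 0, -0.5], [0, 0, -0.5], [0, 0, -0.5], [0, 0, -0.5], [0, 0, -0.5]], turn=[[0, -0.06, 0], [0, -0.12, 0], [0, -0.18, 0], [0, -0.24, 0], [0, -0.3, 0], [0, -0.36, 0], [0, -0.41, 0], [0, -0.41, 0]], jaw=[1, 1, 1, 1, 1, 1, 1, 1])

```text
time_s: 7.78
eef_pos: [0.4497, 0.2447, 0.1436]
ee_rot: [179.3, -20.3, 3.1]
wrist_force: [-0.2, 0.6, -0.3]
gripper_width: 0.0002
grasp_force: 0.0
```

carry_out(xyz=[[0, 0, 0], [0, 0, 0], [0, 0, 0]], turn=[[0, 0, 0], [0, 0, 0], [0, 0, 0]], jaw=[1, 1, 1])

```text
time_s: 8.15
eef_pos: [0.4487, 0.2433, 0.1428]
ee_rot: [179.2, -20.3, 3.2]
wrist_force: [-0.4, 0.4, -0.1]
gripper_width: -0.0002
grasp_force: 0.0
```

```bash
python3 plan.py .55,20,-25,0 .55,20,-10,0 .55,20,0,0 .7,18,1,0 .85,16,1,0 1.0,14,1,0 1.15,12,1,0;python3 -c "
from cell import env;print(env.observe()['ee_rot'])"
```

```text
[0.44874381 0.24333916 0.14278473] [-0.42387344  0.39015352 -0.06030522] [ 57.2   1.9 -34.3  24.2 -44.8  19.9]
.55,20,-25,0 [0.4721 0.2431 0.0957] [0.56 0.08 5.23] [ 0.02 -0.   -0.01]
.55,20,-10,0 [0.4862 0.244  0.1008] [2.06 0.07 5.24] [ 0.02 -0.   -0.01]
.55,20,0,0 [0.4956 0.2446 0.1042] [3.06 0.06 5.24] [ 0.02 -0.   -0.01]
.7,18,1,0 [0.5026 0.245  0.1147] [4.09 0.07 4.5 ] [ 0.02 -0.04 -0.01]
.85,16,1,0 [0.5102 0.2455 0.1238] [5.11 0.07 3.91] [ 0.02 -0.07 -0.01]
1.0,14,1,0 [0.519  0.246  0.1316] [6.21 0.07 3.48] [ 0.02 -0.11 -0.01]
1.15,12,1,0 [0.5288 0.2467 0.138 ] [7.35 0.07 3.23] [ 0.02 -0.14 -0.01]
[179.21676995 -20.2540956    3.16356219]
```

carry_out(xyz=[[0, 0.1, 1.5], [0, 0.1, 3], [0.3, 0.1, 4.5], [0.6, 0.1, 5.2], [1.2, 0.1, 5.2], [2, 0.1, 5.2], [2, 0.1, 5.2], [2, 0.1, 5.2]], turn=[[0, 0, 0], [0, 0, 0], [0, 0, 0], [0, 0, 0], [0, 0, 0], [0, 0, 0], [0, 0, 0], [0, 0, 0]], jaw=[1, 1, 1, 1, 1, 1, 1, 1])

```text
time_s: 9.15
eef_pos: [0.4859, 0.244, 0.1014]
ee_rot: [179.3, -20.3, 3.1]
wrist_force: [-0.2, -0.3, 0.3]
gripper_width: 0.0001
grasp_force: 0.0
```

```bash
python3 look.py p4; python3 plan.py .55,20,-2,0  .6,20,1,0 .7,18,1,0 .85,16,1,0 1.0,14,1,0 1.15,12,1,0
```

```text
[0.48569419 0.243898   0.10115411] [179.24611187 -20.25021884   3.13848082] [-0.26764695  0.21926845  0.70657241] [ 52.39288227   7.87226729 -35.23213432  26.74427275 -36.99508018
  20.48353395]
[0.48569419 0.243898   0.10115411] [-0.26764695  0.21926845  0.70657241] [ 52.4   7.9 -35.2  26.7 -37.   20.5]
.55,20,-2,0 [0.4937 0.2444 0.1035] [ 0.84 -0.01  0.05] [ 0.02 -0.   -0.01]
.6,20,1,0 [0.4986 0.2448 0.108 ] [ 1.45 -0.01 -0.2 ] [ 0.02 -0.   -0.01]
.7,18,1,0 [0.5026 0.245  0.1147] [ 2.06 -0.01 -0.69] [ 0.02 -0.04 -0.01]
.85,16,1,0 [0.5102 0.2455 0.1238] [ 3.09 -0.01 -1.28] [ 0.02 -0.07 -0.01]
1.0,14,1,0 [0.519  0.246  0.1316] [ 4.18 -0.01 -1.71] [ 0.02 -0.11 -0.01]
1.15,12,1,0 [0.5288 0.2467 0.138 ] [ 5.33 -0.01 -1.96] [ 0.02 -0.14 -0.01]
```

View pics/p4.png

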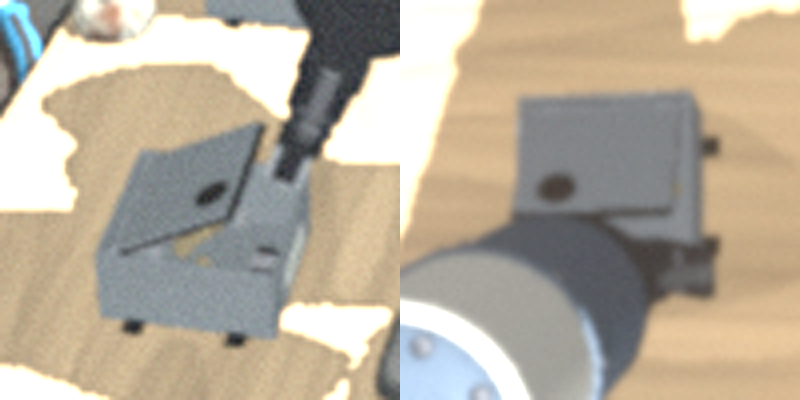

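The fingertip (side crop (285,178)) is just in front of and below the lid edge, near (252,152). I push along the arc.

carry_out(xyz=[[0.5, 0, 0], [1, 0, 0], [1.5, 0, -0.2], [1.8, 0, -0.45], [2.1, 0, -0.7], [2.6, 0, -1], [3.1, 0, -1.3], [3.1, 0, -1.3]], turn=[[0, 0, 0], [0, 0, 0], [0, 0, 0], [0, -0.02, 0], [0, -0.04, 0], [0, -0.06, 0], [0, -0.07, 0], [0, -0.07, 0]], jaw=[1, 1, 1, 1, 1, 1, 1, 1])

```text
time_s: 10.25
eef_pos: [0.5112, 0.2458, 0.1246]
ee_rot: [179.3, -16.3, 3.0]
wrist_force: [-0.6, -0.1, -0.1]
gripper_width: 0.0
grasp_force: 0.0
```

```bash
python3 look.py p5; python3 plan.py .85,16,1,0 1.0,14,1,0 1.15,12,1,0 1.3,10,1,0 1.45,8,1,0 1.6,6,1,0 1.7,4,1,0
```

```text
[0.51060428 0.24553923 0.12411343] [179.27652106 -16.27814553   3.07460245] [-0.36802576  0.49799315  0.36626245] [ 48.93903092  10.67335257 -23.55302474  16.94820769 -46.07194444
  33.26304842]
[0.51060428 0.24553923 0.12411343] [-0.36802576  0.49799315  0.36626245] [ 48.9  10.7 -23.6  16.9 -46.1  33.3]
.85,16,1,0 [0.5102 0.2455 0.1238] [-0.05  0.    0.02] [ 0.02 -0.   -0.01]
1.0,14,1,0 [0.519  0.246  0.1316] [ 1.02  0.   -0.49] [ 0.02 -0.04 -0.01]
1.15,12,1,0 [0.5288 0.2467 0.138 ] [ 2.14 -0.   -0.82] [ 0.01 -0.07 -0.01]
1.3,10,1,0 [0.5394 0.2473 0.1427] [ 3.29 -0.01 -0.98] [ 0.01 -0.11 -0.01]
1.45,8,1,0 [0.5506 0.248  0.1458] [ 4.46 -0.02 -0.96] [ 0.01 -0.14 -0.01]
1.6,6,1,0 [0.5621 0.2487 0.1471] [ 5.6  -0.03 -0.76] [ 0.01 -0.18 -0.01]
1.7,4,1,0 [0.5696 0.2492 0.1471] [ 6.32 -0.04 -0.54] [ 0.01 -0.21 -0.01]
```

View pics/p5.png

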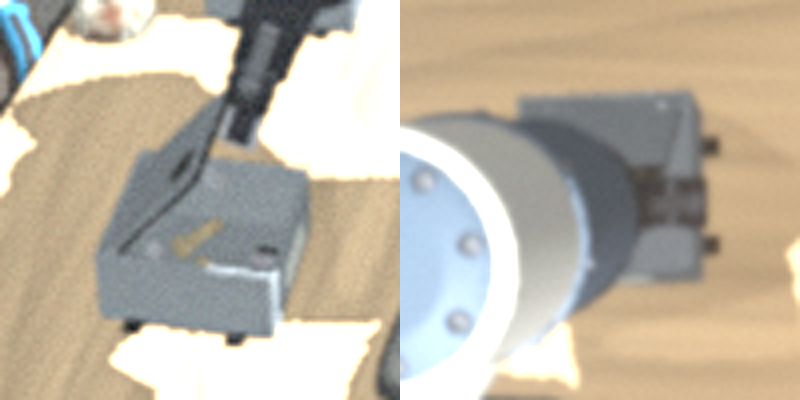

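The lid is rising with the finger; its edge is now near (220,110) in the side crop. I continue past upright.

carry_out(xyz=[[1, 0, -0.5], [2.1, 0, -0.8], [3.3, 0, -1], [4.4, 0, -1], [5.4, 0, -0.8], [6.2, 0, -0.6], [6.7, 0, -0.5], [6.7, 0, -0.5]], turn=[[0, -0.04, 0], [0, -0.07, 0], [0, -0.11, 0], [0, -0.14, 0], [0, -0.18, 0], [0, -0.2, 0], [0, -0.21, 0], [0, -0.21, 0]], jaw=[1, 1, 1, 1, 1, 1, 1, 1])

```text
time_s: 11.35
eef_pos: [0.5734, 0.2488, 0.1473]
ee_rot: [179.3, -4.2, 2.9]
wrist_force: [0.4, 0.4, -0.1]
gripper_width: 0.0003
grasp_force: 0.0
```

```bash
python3 look.py p6; python3 plan.py 1.7,4,3,0 1.75,4,3,0
```

```text
[0.57307146 0.24885495 0.14763995] [179.281685    -4.23981897   2.93304009] [-0.46904352  0.79307405  0.40092413] [ 39.62164081  22.47405092   3.67383301   3.34640847 -68.26037694
  52.12479736]
[0.57307146 0.24885495 0.14763995] [-0.46904352  0.79307405  0.40092413] [ 39.6  22.5   3.7   3.3 -68.3  52.1]
1.7,4,3,0 [0.5716 0.2493 0.1472] [-0.15 -0.06  0.03] [ 0.01 -0.   -0.01]
1.75,4,3,0 [0.5756 0.2496 0.1467] [ 0.25 -0.06  0.11] [ 0.01 -0.   -0.01]
```

View pics/p6.png

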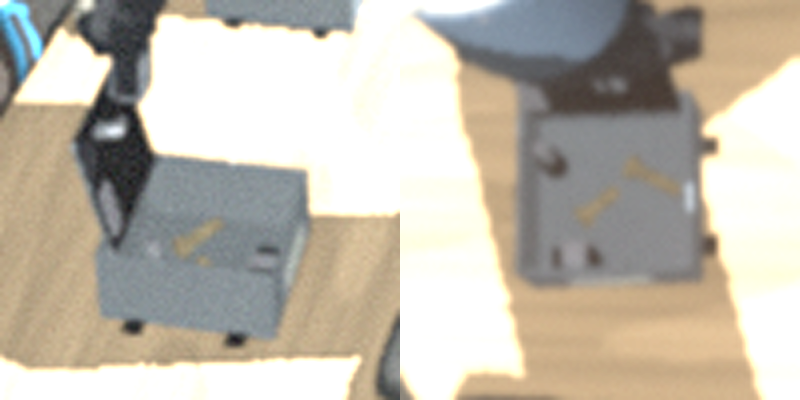

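The lid leans back past upright (side crop, hinge (115,245) to top (80,145)). I withdraw toward the robot, then up.

carry_out(xyz=[[-0.5, 0, 0], [-1.5, 0, 0], [-3, 0, 0], [-5, 0, -0.5], [-7.5, 0, -2], [-10, 0, -4.5], [-13, 0, -7], [-15, 0, -8]], turn=[[0, 0, 0], [0, 0, 0], [0, 0, 0], [0, 0, 0], [0, 0, 0], [0, 0, 0], [0, 0, 0], [0, 0, 0]], jaw=[1, 1, 1, 1, 1, 1, 1, 1])

```text
time_s: 12.45
eef_pos: [0.4166, 0.242, 0.2181]
ee_rot: [179.4, -4.3, 3.0]
wrist_force: [0.2, 1.7, -0.2]
gripper_width: -0.0
grasp_force: 0.0
```

carry_out(xyz=[[0, 0, 0], [0, 0, 0], [0, 0, 0], [0, 0, 0]], turn=[[0, 0, 0], [0, 0, 0], [0, 0, 0], [0, 0, 0]], jaw=[1, 1, 1, 1])

```text
time_s: 12.95
eef_pos: [0.4181, 0.2418, 0.2157]
ee_rot: [179.2, -4.2, 2.9]
wrist_force: [0.7, -0.2, -0.1]
gripper_width: -0.0001
grasp_force: 0.0
```

```bash
python3 look.py p7
python3 - <<'E'
from h import *
a=pickle.load(open("top_p7.pkl","rb"));b=pickle.load(open("side_p7.pkl","rb"))
cv2.imwrite("pics/p7b.png",np.hstack([cv2.resize(b["pixels"][140:390,180:480],(400,333)),cv2.resize(a["pixels"][140:350,130:500],(400,333))])[...,::-1])
E
```

```text
[0.41810887 0.24182724 0.21590007] [179.24916195  -4.17582873   2.90046807] [-0.09107176 -0.40604372 -0.54955275] [ 51.53982848   4.94058967  -9.4831006    3.7875897  -73.4125138
  40.3201974 ]
```

View pics/p7b.png

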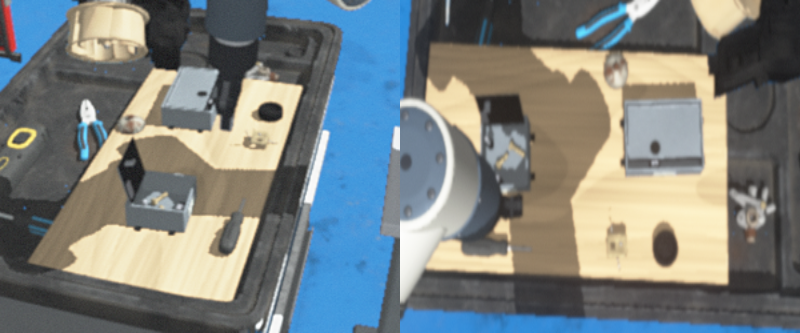

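The narrow lid stands open past upright on its own (side view (130,170)). The wide lid is shut at (190,95), the loose parts haven't moved, and the arm is clear.

```bash
python3 -c "
from cell import workorder;print(workorder.sign_off())"
```

```text
the job is handed in; nothing more can be done
None
```

The narrow case's lid was pressed, sprang ajar, and was pushed open past upright, where it stands by itself; the wide case stayed shut, nothing else visibly moved, and the job is handed in at about 13 s (no verdict was returned).

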